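Bring the green sprinkles round on the decorating carousel

TASK

With a fingertip, push on one of the upright posts at the ends of the carousel's spokes and turn the carousel, in as many pushes as needed, until the jar with the green cap stands in line with the red pointer. Do not touch, lift or upset the jars, leave the things around the carousel alone, and finish clear of everything.

Things in the scene. Friction and masses are not known exactly. Their poses are not given: they have to be found in the camera images.
- stand: Fixed black round foot (150 mm across, 14 mm high) under the carousel; it does not turn. Origin on the counter, on the carousel's axis. A flat red pointer, 10 mm high, lies on the counter along the stand's +x axis, sticking out from below the disc to 174 mm from the axis (arrow head at 126 to 174 mm).
- mark (a point): The serving place: the point straight above the red pointer's line, 60 mm from the axis (the radius at which the jars stand), at the height of the disc's top (45 mm above the counter). It is fixed to the stand and does not turn.
- carousel: Wooden disc, 200 mm across, 15 mm thick, top 45 mm above the counter, turning either way without end about the vertical axis through its origin (centre of its underside). Stiff bearing: about 0.12 N m turns it, it stops once not pushed. Four spokes at 45, 135, 225, 315 degrees from its x axis end in upright posts. At the start the green jar is 25 to 155 degrees from the pointer, either side.
- post0 (a point): Top of the upright post at the end of the spoke at 45 degrees from the carousel's x axis. Post 16 mm thick with a 20 mm black ball on top; its centreline is 120 mm from the axis, it reaches from 35 to 130 mm above the counter (this point: on its centreline, 130 mm up). To be pushed sideways.
- post1 (a point): Top of the upright post at the end of the spoke at 135 degrees from the carousel's x axis. Post 16 mm thick with a 20 mm black ball on top; its centreline is 120 mm from the axis, it reaches from 35 to 130 mm above the counter (this point: on its centreline, 130 mm up). To be pushed sideways.
- post2 (a point): Top of the upright post at the end of the spoke at 225 degrees from the carousel's x axis. Post 16 mm thick with a 20 mm black ball on top; its centreline is 120 mm from the axis, it reaches from 35 to 130 mm above the counter (this point: on its centreline, 130 mm up). To be pushed sideways.
- post3 (a point): Top of the upright post at the end of the spoke at 315 degrees from the carousel's x axis. Post 16 mm thick with a 20 mm black ball on top; its centreline is 120 mm from the axis, it reaches from 35 to 130 mm above the counter (this point: on its centreline, 130 mm up). To be pushed sideways.
- jar_green: Small closed sprinkle jar with a green cap, 48 mm across, 65 mm high, about 0.12 kg, standing loose on the carousel's disc 60 mm from its axis, midway between two spokes (110 mm above the counter at its top). Origin: centre of its underside.
- jar_red: Small closed sprinkle jar with a red cap, 48 mm across, 65 mm high, about 0.12 kg, standing loose on the carousel's disc 60 mm from its axis, midway between two spokes (110 mm above the counter at its top). Origin: centre of its underside.
- jar_blue: Small closed sprinkle jar with a blue cap, 48 mm across, 65 mm high, about 0.12 kg, standing loose on the carousel's disc 60 mm from its axis, midway between two spokes (110 mm above the counter at its top). Origin: centre of its underside.
- jar_yellow: Small closed sprinkle jar with a yellow cap, 48 mm across, 65 mm high, about 0.12 kg, standing loose on the carousel's disc 60 mm from its axis, midway between two spokes (110 mm above the counter at its top). Origin: centre of its underside.
- mixing_bowl: Bystander: loose steel mixing bowl, 170 mm across its rim, 90 mm high. Origin: centre of its underside.
- frosting_tub: Bystander: loose white tub, 90 mm across, 100 mm high. Origin: centre of its underside.
- tree: Bystander: small green cone-shaped tree ornament, 70 mm across its foot, 108 mm high, loose. Origin: centre of its underside.
Mind the look-alikes: they are no part of the job. Leave any black look-alike of the jar_yellow alone. What is shaped like the jar_red but black is not meant.

How it is judged:
By the outcome, as a careful person would: the job done as asked, in the order asked, and still so for the second after the job is handed in, with the robot touching nothing.
It also fails if it takes over 58 s, if anything falls off the work surface, if the arm or the gripper's body presses on something with over 40 N, if the wrist force passes 120 N, or if a joint passes its speed limit or range.

ROBOT

A 7-joint arm with a two-finger parallel gripper is mounted at the origin on the work surface. World frame = base frame: x ahead of the robot, y to its left, z up, the work surface at z = 0. Lengths are in m, angles in degrees, forces in N, time in s.
With the tool pointing down it reaches from about 0.4 to 0.9 m from the base axis. Payload 5.5 kg.
Tool frame: the origin (TCP) lies between the finger pads; the fingertips stand 14 mm ahead of it and the grasp point (between the pads) lies 5 mm behind it (bot.tips_ahead is the distance from the TCP to the fingertips, in m); z points along the fingers, y is the line along which they close (so a half turn about z gives the same grasp; the last joint's range is limited). The gripper opens to 92 mm and grips with 3 to 60 N. Pads are 19 mm wide; open, the fingers measure 130 mm over their backs; the gripper's body (75 mm by 190 mm) begins 47 mm behind the grasp point.
Start: joints at [83.778, 28.699, -24.465, 88.831, 12.651, 65.22, -12.049], TCP at [0.236, -0.606, 0.241] pointing down, gripper open.
Joint ranges: [-164.97, 164.97], [-17.58, 116.51], [-87.97, 89.64], [11.32, 138.91], [-80.73, 260.73], [10.89, 115.49], [-147.41, 147.41]. Speed limits (degrees/s): [147.25, 147.25, 180, 180, 180, 180, 180].

INTERFACE

Orientations are given as [roll, pitch, yaw] about the fixed x, y, z axes, in that order (R = Rz(yaw) Ry(pitch) Rx(roll)).
In Python, from workcell import bot gives the robot as it stands.
- The arm moves only by the tool arm_command, never from a script. Its argument "increments" is a list of rows, each a list of 6 numbers: the shift along the world's x, y, z in mm, then the turn, a rotation vector about the world's x, y, z in rad. In form: [[dx, dy, dz, wx, wy, wz], ...]. A call has 1 to 5 rows; each row is the pose to reach, as a shift and turn from the pose commanded when the call began; what a row does not reach only later rows make up. A row lasts 1/8 s, in which the tool goes at most 62.5 mm and 10.7 degrees, less where a joint would pass 70% of its speed; a pose out of reach is approached as far as the arm can. A call with a gripper value outside its range is refused whole. "hand" is the gripper's target within -1 to 1 (shut at 1, half-way at 0, fully open at -1), set as the call begins (left out, the last holds). The fingers move at their own pace and stop on an object; "squeeze" is the grip in N (left out, the last holds). Time passes only in rows, so rows that repeat a pose let the fingers close. It gives the time, the measured TCP pose, the force, the opening and the grip force at its end, in the units of the state.
- bot.read_state(): the state, without advancing time (a new reading comes with each control period).
- bot.capture(name): name is "scene" or "top"; returns a dict with "img" (420x560x3 uint8, red, green, blue), "mtx" (3x3 intrinsics, pixels), "rvec" (rotation vector, rad) and "tvec" (3), from world to camera coordinates, as OpenCV has them. Camera axes: x right, y down, z forward; pixel columns grow to the right and rows downward; lengths in m; the calibration is good to about 2 mm. A picture is of the moment at which its call begins. There is no depth.
- bot.sign_off(): hands the job in; it is judged then, once.
The state is a dict: "clock": time; "joint_positions": joint angles; "joint_vel": joint speeds; "effort": joint torques, N m; "position": TCP position; "tool_rot": TCP orientation; "wrist_force": force on the tool from outside, world axes, zero at the start; "torque": the same for the moment, N m; "width": finger opening in m; "grasp_force": force on a finger pad.
Only numpy, scipy, OpenCV 4.12 (cv2) and the standard library are available. Lean on these libraries where they do the work, as an engineer would, in place of code of your own. Each camera call takes 0.05 s, during which the arm holds its last target. There are 200 camera calls.

## Working session

There is one attempt and no reset: what is moved stays moved. The work goes in short steps, Python scripts to look and compute and a tool call to move; the robot and the scene stay as the last step left them, time stands still between calls to the robot, and variables do not carry over. Pictures are saved under pics/ and viewed, at most 10 in all, crops included, and the job is handed in when it is done.

Besides the shell and the picture viewer there is one more tool, called after "Request:" as name(argument=value, ...) on one line, values as JSON. arm_command: Moves the arm, as the interface text tells. Its arguments: {"type":"object","properties":{"increments":{"type":"array","items":{"type":"array","items":{"type":"number"}}},"hand":{"type":"number"},"squeeze":{"type":"number"}},"required":["increments"]}

```bash
mkdir -p pics; ls; python3 - <<'E'
from workcell import bot
import cv2,numpy as np,pickle
for n in ("scene","top"):
    c=bot.capture(n); pickle.dump(c,open(f"pics/{n}0.pkl","wb"))
    cv2.imwrite(f"pics/{n}0.png",c["img"][:,:,::-1])
    R=cv2.Rodrigues(np.array(c["rvec"],float))[0]; print(n,-R.T@np.array(c["tvec"]).ravel(), R[2], c["mtx"])
print(bot.read_state())
E
```

```text
pics
scene [ 0.95930077 -0.61065474  0.72307645] [-0.33178742  0.69669533 -0.63602887] [[482.49114943   0.         273.13061767]
 [  0.         482.49114943 214.14137416]
 [  0.           0.           1.        ]]
top [0.48992877 0.05588163 1.21768829] [ 0.14349481  0.00858132 -0.98961386] [[474.75658541   0.         287.95595748]
 [  0.         474.75658541 204.96213168]
 [  0.           0.           1.        ]]
{'clock': 0.1, 'joint_positions': array([ 83.77755952,  28.74797489, -24.45358314,  88.88440149,
        12.65228222,  65.22187307, -12.05064884]), 'joint_vel': array([-0.09489261, -0.11596138, -0.12559646, -0.19149478, -0.01015461,
        0.03246303, -0.05381626]), 'effort': array([-1.09350431e-02, -5.67869854e+01, -5.83835363e+00, -2.79913902e+01,
       -6.89771539e-02,  2.40872026e-02,  1.03470529e-05]), 'position': array([ 0.23586721, -0.60504313,  0.2397939 ]), 'tool_rot': array([-1.79899221e+02, -1.55047298e-03,  2.13038593e+01]), 'wrist_force': array([-0.17944826,  0.19825726,  0.5933123 ]), 'torque': array([ 0.02202118, -0.00158976, -0.03636796]), 'grasp_force': 0.0, 'width': 0.09169487925441436}
```

View pics/scene0.png

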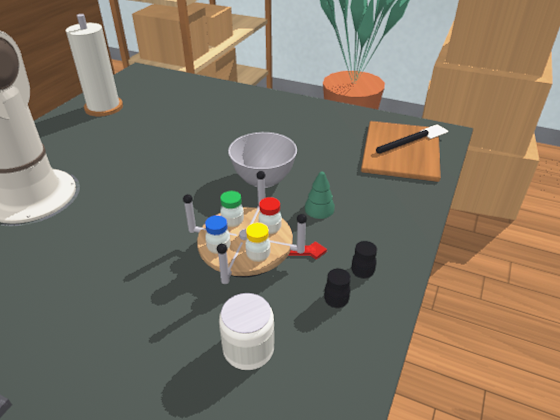

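View pics/top0.png

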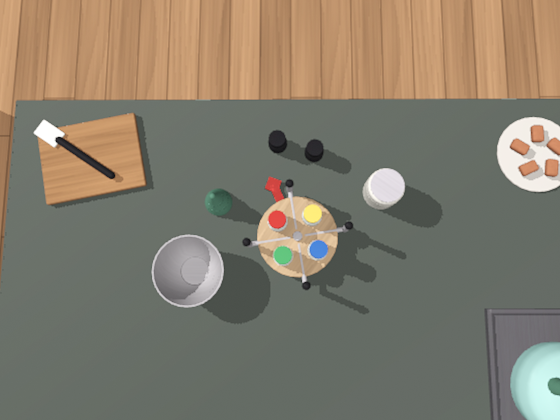

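The scene view shows the carousel at about (245,240), with the pointer at (315,250). In the top view:
- **Caps:** green (283,255), red (278,219), yellow (313,214), blue (318,250).
- **Posts:** (289,183), (349,226), (306,285), (247,242).
- **Pointer:** head at (275,187).
- **Bystanders:** bowl (188,271), tree (218,202), tub (384,189), black look-alike jars (277,141) and (314,151).

The only candidate for the target jar is the green cap at (283,255). The green tree at (218,202) is a cone and is not the jar. I'll check this in a crop and measure.

```bash
cat > h.py <<'E'
import cv2,numpy as np
from workcell import bot
def ray(c,px,z):
    R=cv2.Rodrigues(np.array(c["rvec"],float))[0]; t=np.array(c["tvec"]).ravel()
    p=cv2.undistortPoints(np.array([[px]],float),c["mtx"],None)[0,0]
    o=-R.T@t; d=R.T@np.array([p[0],p[1],1]); return (o+d*(z-o[2])/d[2])[:2]
HUE=dict(green=(50,80),blue=(100,130),yellow=(22,35))
def blob(c,lo,hi,box,smin=130,vmin=90):
    h=cv2.cvtColor(c["img"],cv2.COLOR_RGB2HSV); x0,y0,x1,y1=box
    m=(h[...,0]>=lo)&(h[...,0]<=hi)&(h[...,1]>smin)&(h[...,2]>vmin)
    k=np.zeros(m.shape,np.uint8); k[y0:y1,x0:x1]=m[y0:y1,x0:x1]
    n,l,s,ce=cv2.connectedComponentsWithStats(k); 
    if n<2: return None
    i=1+np.argmax(s[1:,4]); return ce[i],s[i],l==i
E
python3 - <<'E'
from h import *; import pickle
c=pickle.load(open("pics/top0.pkl","rb"))
f=lambda a:np.round(np.array(a)*1000,1)
box=(230,170,370,300)
P={}
for n,px in dict(p_a=(289,183),p_b=(349,226),p_c=(306,285),p_d=(247,242)).items():
    P[n]=ray(c,px,0.13); print(n,f(P[n]))
ax=np.mean(list(P.values()),0); print("axis",f(ax))
# refine by circles? caps
J={}
for n,(lo,hi) in HUE.items():
    b=blob(c,lo,hi,box); J[n]=ray(c,b[0],0.107); print(n,b[0],b[1],f(J[n]),f(np.linalg.norm(J[n]-ax)),np.degrees(np.arctan2(*(J[n]-ax)[::-1])))
b=blob(c,0,8,(255,170,300,202)); print("ptr",b[0],b[1])
ys,xs=np.where(b[2]); 
for p in [b[0]]: 
    q=ray(c,p,0.01); print(f(q),np.degrees(np.arctan2(*(q-ax)[::-1])),f(np.linalg.norm(q-ax)))
for n,v in P.items(): print(n,f(np.linalg.norm(v-ax)),np.degrees(np.arctan2(*(v-ax)[::-1])))
for n,px,z in [("bowl",(188,271),.09),("tree",(218,202),.05),("tub",(384,188),.1),("blk1",(277,138),.06),("blk2",(314,148),.06)]: print(n,f(ray(c,px,z)))
# disc centre: wood-ish blob
img=c["img"][165:305,225:375]; cv2.imwrite("pics/crop.png",cv2.resize(img[:,:,::-1],None,fx=5,fy=4.2*5/4.2,interpolation=cv2.INTER_CUBIC)[:600])
E
```

```text
p_a [699.4  62.9]
p_b [598.8 -75. ]
p_c [464.9  24.4]
p_d [561.9 159.1]
axis [581.2  42.8]
green [278.29166667 252.66666667] [275 247  12  16  24] [538.6  87.9] 62.0 133.37376509582833
blue [318.11715481 248.9874477 ] [310 241  17  17 239] [547.2  -4.9] 58.6 -125.45469374719144
yellow [312.43414634 212.7804878 ] [304 205  17  18 205] [632.3   7.8] 62.0 -34.45010157280282
ptr [274.47744361 188.04887218] [265 177  19  25 266]
[709.2 101.2] 24.526665546628 140.7
p_a 119.8 9.653192923786014
p_b 119.1 -81.54648363796866
p_c 117.8 -170.97867551030012
p_d 117.8 99.43526249941107
bowl [496.2 301.1]
tree [666.7 240.3]
tub [ 692.8 -163.7]
blk1 [828.   93.7]
blk2 [8.02e+02 8.00e-01]
```

View pics/crop.png

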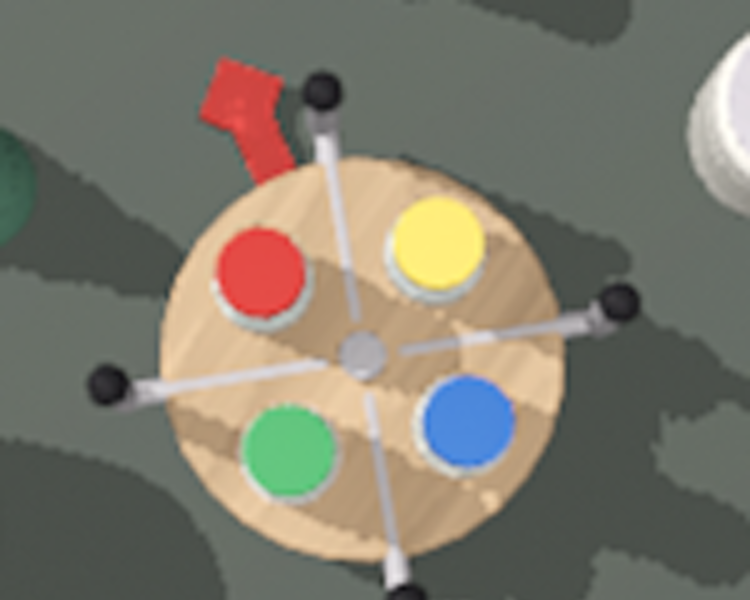

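The crop confirms the green cap at crop (289,451), which is a round jar on the disc. The pointer apex is at crop (225,58). Next I refine the axis, pointer and post angles from both cameras.

```bash
cat >> h.py <<'E'
def caps(c,ax0=(.581,.043)):
    """cap centroids projected at cap-top height, searched near carousel"""
    out={}
    R=np.array(c["rvec"],float)
    pj=lambda p: cv2.projectPoints(np.array([p],float),R,np.array(c["tvec"],float),c["mtx"],None)[0].ravel()
    m=np.zeros(c["img"].shape[:2],np.uint8)
    ring=np.array([pj((ax0[0]+.10*np.cos(a),ax0[1]+.10*np.sin(a),.108)) for a in np.linspace(0,6.28,40)])
    cv2.fillConvexPoly(m,ring.astype(np.int32),1)
    h=cv2.cvtColor(c["img"],cv2.COLOR_RGB2HSV)
    for n,(a,b) in dict(green=(62,80),blue=(100,120),yellow=(24,32),red=(0,5)).items():
        k=((h[...,0]>=a)&(h[...,0]<=b)&(h[...,1]>125)&(h[...,2]>80)&(m>0)).astype(np.uint8)
        nn,l,s,ce=cv2.connectedComponentsWithStats(k)
        if nn<2: continue
        i=1+np.argmax(s[1:,4]); out[n]=(ce[i],s[i,4],ray(c,ce[i],.108))
    return out
def ang(q,ax): return np.degrees(np.arctan2(q[1]-ax[1],q[0]-ax[0]))
E
python3 - <<'E'
from h import *; import pickle
f=lambda a:np.round(np.array(a)*1000,1)
for cam in ("top","scene"):
    c=pickle.load(open(f"pics/{cam}0.pkl","rb")); g=c["img"].max(2)
    h=cv2.cvtColor(c["img"],cv2.COLOR_RGB2HSV)
    px=dict(a=(289,183),b=(349,226),c=(306,285),d=(247,242)) if cam=="top" else dict(a=(302,218),b=(222,249),c=(188,199),d=(261,175))
    P=[]
    for n,p in px.items():
        y0,x0=p[1]-8,p[0]-8; k=(g[y0:y0+16,x0:x0+16]<40).astype(np.uint8)
        nn,l,s,ce=cv2.connectedComponentsWithStats(k); i=1+np.argmax(s[1:,4]); P.append(ray(c,ce[i]+(x0,y0),.13)); print(n,s[i,4],f(P[-1]))
    P=np.array(P); ax=P.mean(0)
    print(cam,"axis",f(ax),"r",f(np.linalg.norm(P-ax,axis=1)),"ang",[round(ang(q,ax)%90,2) for q in P])
    C=caps(c)
    for n,v in C.items(): print(n,np.round(v[0],1),v[1],f(v[2]),"r",f(np.linalg.norm(v[2]-ax)),"ang",round(ang(v[2],ax),2))
    cc=np.mean([v[2] for v in C.values()],0); print("capcentre",f(cc))
    box=(255,170,300,202) if cam=="top" else (285,238,335,264)
    m=((h[...,0]<8)|(h[...,0]>174))&(h[...,1]>150)&(h[...,2]>60)
    k=np.zeros(m.shape,np.uint8); k[box[1]:box[3],box[0]:box[2]]=m[box[1]:box[3],box[0]:box[2]]
    ys,xs=np.where(k); Q=np.array([ray(c,(x,y),.01) for x,y in zip(xs,ys)])
    r=np.linalg.norm(Q-ax,axis=1); a=np.degrees(np.arctan2(Q[:,1]-ax[1],Q[:,0]-ax[0]))
    print("ptr n",len(xs),"rmax",f(r.max()),"tip ang",a[r>r.max()-.004].mean())
    for r0 in range(100,178,8):
        s=(r*1000>=r0)&(r*1000<r0+8)
        if s.any(): print(r0,s.sum(),round(a[s].min(),1),round(a[s].max(),1),round(a[s].mean(),2))
E
```

```text
a 17 [699.1  60.1]
b 16 [600.5 -76.8]
c 18 [464.8  20.9]
d 16 [561.4 158. ]
top axis [581.4  40.6] r [119.3 118.8 118.3 119.2] ang [np.float64(9.41), np.float64(9.23), np.float64(9.58), np.float64(9.7)]
green [282.4 254.8] 221 [533.7  78.3] r 60.8 ang 141.69
blue [318.2 249. ] 240 [547.2  -4.9] r 56.9 ang -126.96
yellow [312.3 213.3] 241 [631.1   8.2] r 59.3 ang -33.1
red [276.7 219. ] 241 [617.5  91.9] r 62.7 ang 54.94
capcentre [582.4  43.3]
ptr n 249 rmax 173.9 tip ang 25.35778290896145
108 25 20.3 31.1 25.5
116 27 20.6 30.6 25.63
124 25 20.7 29.9 25.49
132 27 20.6 29.7 25.12
140 37 18.5 31.7 25.29
148 49 17.6 33.7 25.58
156 40 18.2 31.8 25.16
164 17 22.7 29.1 25.57
172 2 24.8 25.6 25.17
a 28 [704.9  45.1]
b 32 [607.  -89.5]
c 22 [474.5   7.9]
d 20 [570.8 142.3]
scene axis [589.3  26.4] r [117.1 117.2 116.3 117.3] ang [np.float64(9.16), np.float64(8.69), np.float64(9.19), np.float64(9.08)]
green [230.4 198.9] 301 [536.1  71.4] r 69.6 ang 139.79
blue [215.7 224.5] 349 [549.8 -12.4] r 55.4 ang -135.56
yellow [256.8 231.8] 345 [632.5   1.7] r 49.7 ang -29.78
red [269.5 205.5] 310 [619.9  85. ] r 66.1 ang 62.47
capcentre [584.6  36.5]
ptr n 300 rmax 172.5 tip ang 29.323493010738417
100 19 22.5 29.4 25.75
108 10 22.7 25.8 23.97
116 7 22.8 25.7 23.87
124 30 22.9 35.2 27.96
132 39 23.0 35.8 28.85
140 52 19.7 36.7 28.23
148 60 19.7 38.5 29.39
156 43 23.3 38.1 29.92
164 19 25.4 32.9 29.15
172 1 29.4 29.4 29.43
```

Request:
arm_command(increments=[[45, 41, 0, 0, 0, 0.17], [90, 82, 0, 0, 0, 0.34], [135, 123, 0, 0, 0, 0.51], [180, 164, 0, 0, 0, 0.68], [224, 205, 0, 0, 0, 0.85]], hand=1, squeeze=20)

```text
clock: 0.72
position: [0.4611, -0.3991, 0.2405]
tool_rot: [-180.0, 0.0, 70.3]
wrist_force: [1.0, -0.6, -0.1]
width: 0.0458
grasp_force: 0.0
```

```bash
python3 - <<'E'
from h import *; import pickle
c=pickle.load(open("pics/top0.pkl","rb"))
h=cv2.cvtColor(c["img"],cv2.COLOR_RGB2HSV)
m=((h[...,0]>=8)&(h[...,0]<=22)&(h[...,1]>50)&(h[...,2]>70)).astype(np.uint8)
m[:160]=0;m[310:]=0;m[:,:235]=0;m[:,360:]=0
n,l,s,ce=cv2.connectedComponentsWithStats(m); i=1+np.argmax(s[1:,4])
H=cv2.convexHull(np.argwhere(l==i)[:,::-1].astype(np.int32))[:,0]
W=np.array([ray(c,p,.045) for p in H],np.float32)*1000
e=cv2.fitEllipse(W); print("disc",e,cv2.minEnclosingCircle(W))
g=c["img"].max(2)
for th in (40,55,70):
    P=[]
    for p in [(289,183),(349,226),(306,285),(247,242)]:
        y0,x0=p[1]-7,p[0]-7; k=(g[y0:y0+14,x0:x0+14]<th).astype(np.uint8)
        nn,ll,ss,cc=cv2.connectedComponentsWithStats(k); j=1+np.argmax(ss[1:,4]); P.append(ray(c,cc[j]+(x0,y0),.12)); print(ss[j,4],end=" ")
    P=np.array(P);print(th,P.mean(0)*1000)
E
```

```text
disc ((582.5397338867188, 43.49832534790039), (200.1141357421875, 201.09530639648438), 130.5802459716797) ((582.4292602539062, 43.71323776245117), 100.75840759277344)
17 16 18 16 40 [582.27764484  40.40935633]
40 40 41 43 55 [582.64472787  42.99084103]
48 55 58 50 70 [582.74110249  43.5074027 ]
```

Request:
arm_command(increments=[[20, 54, 0, 0, 0, 0.17], [40, 108, 0, 0, 0, 0.34], [60, 162, 0, 0, 0, 0.51], [80, 216, 0, 0, 0, 0.68], [99, 269, 0, 0, 0, 0.85]])

```text
clock: 1.35
position: [0.5593, -0.13, 0.2405]
tool_rot: [-180.0, -0.0, 119.0]
wrist_force: [-0.6, -0.1, -0.6]
width: 0.0009
grasp_force: 0.0
```

Request:
arm_command(increments=[[-8, 55, 0, 0, 0, 0.01], [-16, 110, 0, 0, 0, 0.02], [-24, 165, 0, 0, 0, 0.03], [-32, 220, 0, 0, 0, 0.04], [-39, 275, 0, 0, 0, 0.05]])

```text
clock: 1.98
position: [0.5196, 0.1447, 0.2405]
tool_rot: [-180.0, 0.0, 121.6]
wrist_force: [0.7, 0.0, 0.5]
width: 0.0002
grasp_force: 0.0
```

```bash
cat >> h.py <<'E'
AX=np.array([.5825,.0434])
def measure(name,save=None):
    c=bot.capture("top")
    if save: cv2.imwrite(save,cv2.resize(c["img"][130:330,190:410,::-1],None,fx=3,fy=3))
    for n,v in caps(c,AX).items(): print(n,np.round(v[0],1),v[1],"r",round(1000*np.linalg.norm(v[2]-AX),1),"ang",round(ang(v[2],AX),2))
    return c
E
python3 - <<'E'
from h import *; import pickle
c=measure("x","pics/t1.png")
c=pickle.load(open("pics/top0.pkl","rb"));h=cv2.cvtColor(c["img"],cv2.COLOR_RGB2HSV)
m=(h[...,0]<8)&(h[...,1]>150)&(h[...,2]>60); m[:170]=0;m[202:]=0;m[:,:255]=0;m[:,300:]=0
Q=np.array([ray(c,(x,y),.01) for y,x in np.argwhere(m)]); d=Q-AX; r=np.linalg.norm(d,axis=1)
for z in (0,): print("ptr",np.degrees(np.arctan2(d[:,1].mean(),d[:,0].mean())),r.max())
v=cv2.fitLine(Q.astype(np.float32),cv2.DIST_L2,0,1e-4,1e-4).ravel(); print("line",np.degrees(np.arctan2(v[1],v[0])))
s=bot.read_state();print(s["joint_positions"],s["position"],s["tool_rot"],s["width"])
E
```

```text
green [282.4 254.8] 224 r 60.0 ang 144.46
blue [318.2 249. ] 241 r 59.9 ang -126.09
yellow [312.2 213.2] 248 r 59.9 ang -35.72
red [276.7 219. ] 244 r 59.8 ang 54.27
ptr 24.527990189262855 0.1717458027697543
line 24.91897
[ 26.39931971  25.45803802 -58.0887886  104.1289479   23.71146191
  63.59921207  -7.81102795] [0.51702521 0.15457691 0.24163171] [179.78686718  -0.27717284 122.17033144] 0.0006343443732739826
```

View pics/t1.png

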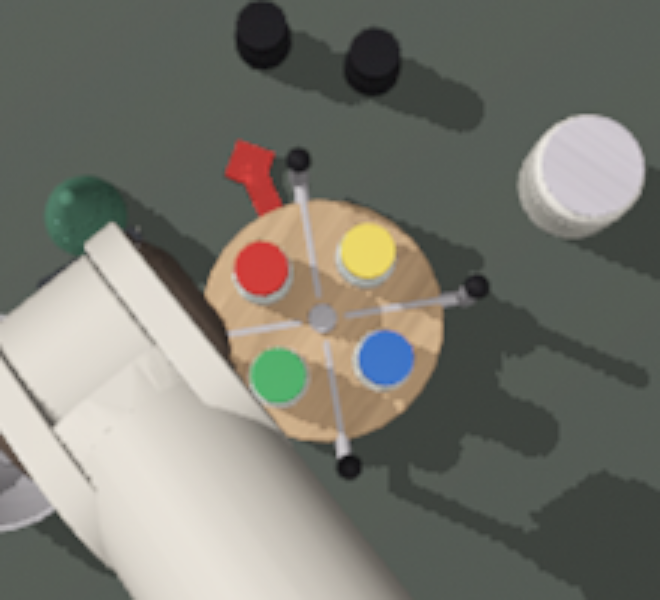

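The view shows the arm above the gap between post d (hidden) and the post at (348,466) in the crop. The green cap is at (279,375), and nothing has moved. Descending.

Request:
arm_command(increments=[[0, 0, -40, 0, 0, 0], [0, 0, -80, 0, 0, 0], [0, 0, -110, 0, 0, 0], [0, 0, -131, 0, 0, 0], [0, 0, -131, 0, 0, 0]])

```text
clock: 2.65
position: [0.5191, 0.143, 0.1084]
tool_rot: [-179.8, -0.1, 121.6]
wrist_force: [-0.8, 0.1, 0.9]
width: 0.0001
grasp_force: 0.0
```

```bash
python3 - <<'E'
from h import *
s=bot.read_state();p=s["position"];print(s["joint_positions"],p,s["tool_rot"],s["wrist_force"],ang(p,AX),np.linalg.norm(p[:2]-AX))
# finger angle list -> offsets
for a in list(range(122,-20,-6)): print(a,np.round(1000*(AX+.12*np.array([np.cos(np.radians(a)),np.sin(np.radians(a))]))))
E
```

```text
[ 20.26071019  35.04616934 -49.71007268 110.22494293  34.25430534
  50.97256525 -15.45471152] [0.51914296 0.14299192 0.10841495] [-1.79844874e+02 -6.99216211e-02  1.21574741e+02] [-0.7828598   0.08353355  0.9269071 ] 122.4631509279739 0.11803671182283082
122 [519. 145.]
116 [530. 151.]
110 [541. 156.]
104 [553. 160.]
98 [566. 162.]
92 [578. 163.]
86 [591. 163.]
80 [603. 162.]
74 [616. 159.]
68 [627. 155.]
62 [639. 149.]
56 [650. 143.]
50 [660. 135.]
44 [669. 127.]
38 [677. 117.]
32 [684. 107.]
26 [690.  96.]
20 [695.  84.]
14 [699.  72.]
8 [701.  60.]
2 [702.  48.]
-4 [702.  35.]
-10 [701.  23.]
-16 [698.  10.]
```

Request:
arm_command(increments=[[10, 8, 0, 0, 0, -0.1], [18, 12, 0, 0, 0, -0.18], [25, 15, 0, 0, 0, -0.25], [33, 17, 0, 0, 0, -0.31], [46, 19, 0, 0, 0, -0.41]])

```text
clock: 3.28
position: [0.5665, 0.163, 0.1112]
tool_rot: [180.0, -0.0, 97.9]
wrist_force: [-1.2, 0.2, -0.2]
width: 0.0002
grasp_force: 0.7
```

```bash
python3 - <<'E'
from h import *
measure("x","pics/t2.png")
s=bot.read_state();p=s["position"];print(p,s["tool_rot"],s["wrist_force"],ang(p,AX),np.linalg.norm(p[:2]-AX))
E
```

```text
green [282.6 244.8] 15 r 43.0 ang 126.57
blue [313.8 253.8] 240 r 60.1 ang -140.57
yellow [317.  217.7] 242 r 59.9 ang -50.47
red [281.1 214.3] 243 r 59.9 ang 39.63
[0.56883218 0.16315198 0.11154325] [ 1.79795889e+02 -6.10396151e-02  9.76497385e+01] [ 2.54597324 -0.52965364  0.43557991] 96.51124191354525 0.12052943736938548
```

Request:
arm_command(increments=[[12, 1, 0, 0, 0, -0.1], [25, 1, 0, 0, 0, -0.21], [37, 0, 0, 0, 0, -0.31], [50, -3, 0, 0, 0, -0.42], [61, -7, 0, 0, 0, -0.52]])

```text
clock: 3.95
position: [0.6276, 0.1559, 0.1109]
tool_rot: [180.0, -0.1, 68.2]
wrist_force: [-1.7, 0.1, -0.2]
width: 0.0006
grasp_force: 0.7
```

Request:
arm_command(increments=[[12, -6, 0, 0, 0, -0.1], [23, -12, 0, 0, 0, -0.21], [33, -20, 0, 0, 0, -0.31], [42, -28, 0, 0, 0, -0.42], [50, -38, 0, 0, 0, -0.52]])

```text
clock: 4.58
position: [0.6777, 0.1187, 0.1111]
tool_rot: [-179.9, -0.1, 38.4]
wrist_force: [-0.3, 1.1, -0.7]
width: 0.0005
grasp_force: 0.6
```

```bash
python3 - <<'E'
from h import *
measure("x","pics/t3.png")
s=bot.read_state();p=s["position"];print(s["joint_positions"],p,s["tool_rot"],s["wrist_force"],ang(p,AX),np.linalg.norm(p[:2]-AX))
E
```

```text
[  6.4379726   41.06527536 -27.42684688  88.23240615  21.46304151
  55.83060538 -79.24063225] [0.67904495 0.11610574 0.1111163 ] [ 1.79932349e+02 -1.34658378e-01  3.80944907e+01] [ 1.83328982 -0.90253173  0.56810057] 36.98254773171198 0.1208596400788021
```

View pics/t3.png

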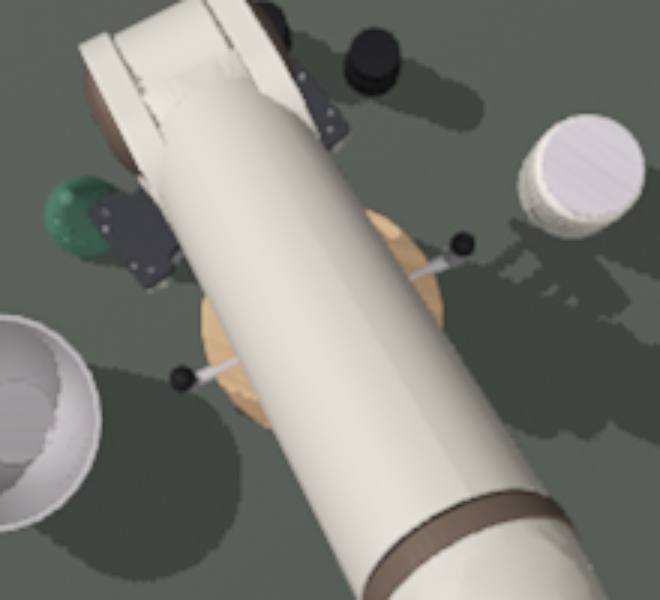

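The arm covers the disc in the top view. Posts are visible at crop (462,243) and (182,378), and the bowl, tree and tub are undisturbed. I'll carry on and stop a little short so I can measure.

Request:
arm_command(increments=[[7, -10, 0, 0, 0, -0.1], [13, -21, 0, 0, 0, -0.21], [18, -33, 0, 0, 0, -0.31], [22, -45, 0, 0, 0, -0.42], [24, -57, 0, 0, 0, -0.52]])

```text
clock: 5.25
position: [0.7019, 0.0614, 0.1111]
tool_rot: [-179.9, -0.1, 8.7]
wrist_force: [0.6, 1.0, 0.1]
width: 0.0004
grasp_force: 0.6
```

Request:
arm_command(increments=[[1, -6, 0, 0, 0, -0.05], [1, -12, 0, 0, 0, -0.1], [1, -18, 0, 0, 0, -0.14], [1, -18, 0, 0, 0, -0.14]])

```text
clock: 5.75
position: [0.702, 0.0415, 0.1097]
tool_rot: [180.0, 0.0, 0.6]
wrist_force: [1.0, -0.7, -0.1]
width: 0.0009
grasp_force: 0.0
```

```bash
python3 - <<'E'
from h import *
c=measure("x","pics/t4.png"); s2=bot.capture("scene"); cv2.imwrite("pics/s4.png",s2["img"][:,:,::-1])
print({n:(np.round(v[0]),v[1],round(ang(v[2],AX),1)) for n,v in caps(s2,AX).items()})
s=bot.read_state();p=s["position"];print(s["joint_positions"],p,s["tool_rot"],s["wrist_force"],ang(p,AX),np.linalg.norm(p[:2]-AX))
E
```

```text
green [284.2 212.2] 223 r 59.7 ang 31.26
blue [275.5 247.1] 239 r 59.7 ang 121.19
yellow [305.9 257.8] 70 r 59.0 ang -160.58
red [278.9 197.5] 45 r 96.6 ang 26.83
{'green': (array([269., 205.]), np.int32(16), np.float64(49.3)), 'blue': (array([241., 197.]), np.int32(309), np.float64(123.2)), 'yellow': (array([213., 217.]), np.int32(320), np.float64(-142.4)), 'red': (array([245., 235.]), np.int32(358), np.float64(-60.7))}
[   6.56427088   40.95207633  -18.44144918   85.94291435   14.59115769
   55.51946242 -105.25316166] [0.70182098 0.0421708  0.10948202] [1.79975835e+02 4.02885339e-02 7.10929054e-01] [-0.56367114  0.31523265 -0.40363871] -0.5902199303939226 0.11932730784721432
```

View pics/s4.png

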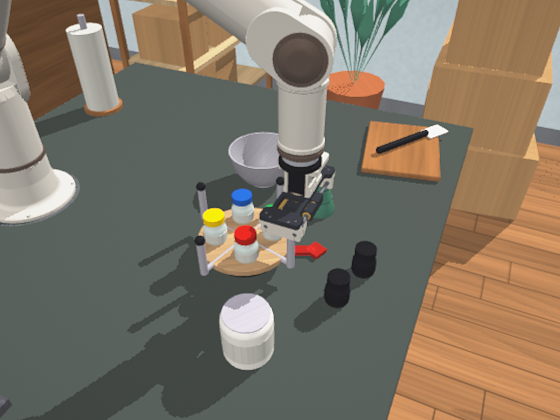

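The scene view shows the gripper behind the post near (291,250), and the jars are upright. The top camera measures green at 31.3° and the pointer is at 24.6°, so about 6.6° remains. I'll finish slowly.

Request:
arm_command(increments=[[0, -3, 0, 0, 0, -0.02], [0, -6, 0, 0, 0, -0.05], [0, -9, 0, 0, 0, -0.07], [0, -11, 0, 0, 0, -0.09], [0, -11, 0, 0, 0, -0.09]])

```text
clock: 6.48
position: [0.7023, 0.0309, 0.1097]
tool_rot: [180.0, -0.0, -4.5]
wrist_force: [0.1, -0.3, 0.6]
width: 0.0003
grasp_force: 0.1
```

```bash
python3 - <<'E'
from h import *
c=measure("x")
s=bot.read_state();p=s["position"];print(p,s["tool_rot"],s["wrist_force"],ang(p,AX))
E
```

```text
green [286.2 211.2] 220 r 59.6 ang 26.24
blue [274.4 245.2] 238 r 59.8 ang 116.38
yellow [307.  257.6] 176 r 59.6 ang -158.1
red [278.9 197.5] 44 r 96.7 ang 26.8
[0.70237979 0.03089762 0.1098105 ] [ 1.79969423e+02 -2.67255573e-02 -4.49681408e+00] [-1.39712729 -0.96971287  0.01621089] -5.953908731613938
```

Request:
arm_command(increments=[[0, -1, 0, 0, 0, -0.01], [0, -2, 0, 0, 0, -0.02], [0, -3, 0, 0, 0, -0.03], [0, -3.5, 0, 0, 0, -0.03], [0, -3.5, 0, 0, 0, -0.03]])

```text
clock: 7.15
position: [0.7022, 0.0279, 0.1098]
tool_rot: [180.0, -0.0, -6.2]
wrist_force: [-0.4, 0.7, 0.7]
width: 0.0006
grasp_force: 0.4
```

```bash
python3 - <<'E'
from h import *
c=measure("x")
s=bot.read_state();p=s["position"];print(p,s["tool_rot"],s["wrist_force"],ang(p,AX))
E
```

```text
green [286.7 211. ] 224 r 59.5 ang 24.95
blue [274.1 244.7] 237 r 60.0 ang 114.99
yellow [307.1 257.5] 202 r 59.6 ang -157.71
red [278.9 197.5] 45 r 96.6 ang 26.83
[0.70216589 0.02787986 0.10979192] [ 1.79993344e+02 -2.70644933e-03 -6.19499583e+00] [0.18922629 0.85855395 0.53636456] -7.389760363149059
```

Green is at 24.95°, which lines up within measurement error. I'll back off along the tangent, lift, and swing away.

Request:
arm_command(increments=[[1, 8, 0, 0, 0, 0], [1, 16, 0, 0, 0, 0], [1, 20, 0, 0, 0, 0], [1, 20, 30, 0, 0, 0], [1, 20, 70, 0, 0, 0]])

```text
clock: 7.82
position: [0.702, 0.0482, 0.1789]
tool_rot: [180.0, 0.2, -6.2]
wrist_force: [0.6, -0.3, 0.8]
width: 0.0003
grasp_force: 0.0
```

Request:
arm_command(increments=[[0, 0, 55, 0, 0, 0], [0, 0, 110, 0, 0, 0], [-40, -40, 120, 0, 0, 0.1], [-80, -80, 120, 0, 0, 0.2], [-115, -120, 120, 0, 0, 0.3]])

```text
clock: 8.45
position: [0.5868, -0.073, 0.3001]
tool_rot: [179.9, -0.0, 11.2]
wrist_force: [0.7, -0.7, -0.0]
width: 0.0004
grasp_force: 0.0
```

Request:
arm_command(increments=[[-20, -55, 0, 0, 0, 0.1], [-40, -110, 0, 0, 0, 0.2], [-60, -165, 0, 0, 0, 0.3], [-80, -220, 0, 0, 0, 0.4], [-80, -220, 0, 0, 0, 0.4]])

```text
clock: 9.07
position: [0.5048, -0.2988, 0.2995]
tool_rot: [179.9, 0.2, 33.4]
wrist_force: [0.1, 1.0, 0.0]
width: 0.0001
grasp_force: 0.0
```

```bash
python3 - <<'E'
from h import *
c=measure("x","pics/t5.png")
h=cv2.cvtColor(c["img"],cv2.COLOR_RGB2HSV)
m=(h[...,0]<8)&(h[...,1]>150)&(h[...,2]>60); m[:170]=0;m[202:]=0;m[:,:255]=0;m[:,300:]=0
Q=np.array([ray(c,(x,y),.01) for y,x in np.argwhere(m)]); d=Q-AX
print("ptr",np.degrees(np.arctan2(d[:,1].mean(),d[:,0].mean())))
s=bot.read_state();print(s["position"],s["wrist_force"],s["clock"])
E
```

```text
green [286.6 211. ] 221 r 59.5 ang 25.17
blue [274.1 244.7] 237 r 60.0 ang 114.99
yellow [308.2 257.2] 230 r 59.9 ang -155.36
red [320.5 223.2] 243 r 59.8 ang -65.21
ptr 24.531686639236842
[ 0.50663198 -0.29494969  0.29956228] [ 0.42735659  1.07309057 -0.15010362] 9.125
```

View pics/t5.png

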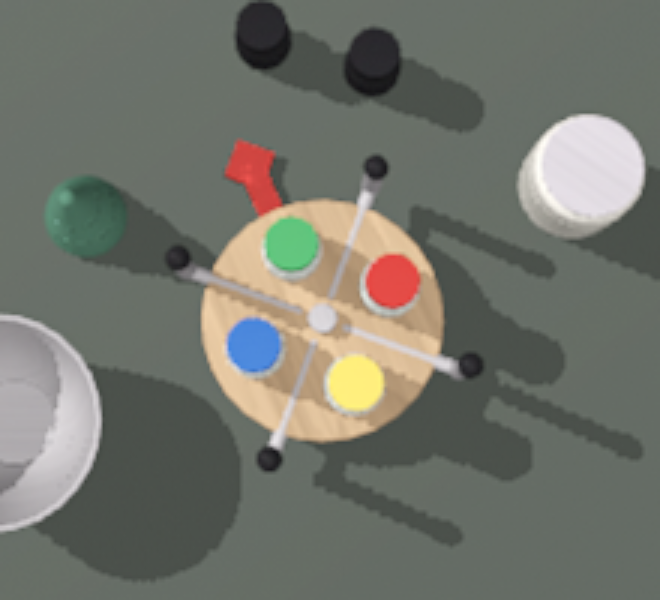

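The view shows the green cap at (292,243) in line with the pointer, whose head is at (250,163). The average from all four caps is 24.9°, against 24.5–24.9° for the pointer. All the bystanders are where they were. Handing in.

```bash
python3 -c "
from workcell import bot
print(bot.sign_off())"
```

```text
the job is handed in; nothing more can be done
None
```

The green-capped jar stands in line with the red pointer, within about half a degree by camera; the other jars and bystanders look undisturbed, the arm is clear, and the job was handed in at about 9 s.

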